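# Crank a worm-driven rotary stage on by one division

## Robot

A 7-joint arm with a two-finger parallel gripper is mounted at the origin on the work surface; the furniture and walls round the work are solid. World frame = base frame: x ahead of the robot, y to its left, z up, the work surface at z = 0. Lengths are in m, angles in rad, forces in N, time in s.
With the tool pointing down it reaches from about 0.425 to 0.875 m from the base axis. Payload 4.7 kg.
Tool frame: the origin (TCP) lies midway between the tips of the shut fingers; the grasp point (between the pads) lies 19 mm behind it; z points along the fingers, y is the line along which they close (so a half turn about z gives the same grasp; the last joint's range is limited). The gripper opens to 87 mm and grips with 3 to 60 N. Pads are 19 mm wide; open, the fingers measure 117 mm over their backs; the gripper's body (75 mm by 190 mm) begins 51 mm behind the grasp point.
Start: joints at [1.305, 0.321, -0.07, 1.45, 0.023, 1.371, -0.057], TCP at [0.179, -0.625, 0.223] pointing down, gripper open.
Joint ranges: [-2.86, 2.86], [-0.3, 2.09], [-1.38, 1.24], [0.06, 2.45], [-1.56, 4.7], [0.09, 2.05], [-2.69, 2.69]. Speed limits (rad/s): [2.57, 2.57, 3.14, 3.14, 3.14, 3.14, 3.14].

## Interface

Orientations are given as a rotation vector (axis times angle).
In Python, from bench import ctrl gives the robot as it stands. The module is installed in compiled form; this text tells all that it offers.
- The arm moves only by the shell command python3 -m handwheel 'ROWS' [FORCE]. ROWS is JSON, a list of rows, each a list of 7 numbers: the finger opening in m, from 0 to 0.087, then the shift along the tool's x, y, z in m, then the turn, a rotation vector about the tool's x, y, z in degrees. A call has 1 to 12 rows; each row shifts and turns the commanded pose from where the row before left it, along the tool's axes as they then stand; what a row does not reach is not made up. A row lasts 1/8 s, in which the tool goes at most 62.5 mm and 10.7 degrees, less where a joint would pass 70% of its speed; a pose out of reach is approached as far as the arm can. A call is refused whole if a number of a shift passes 0.0625 or a number of a turn 10.7, either way. A call with a gripper value outside its range is refused whole. The fingers move at their own pace and stop on an object; FORCE is the grip in N (left out, the last holds). Time passes only in rows, so rows that do not move let the fingers close. It gives the time, the measured TCP pose, the force, the opening and the grip force at its end, in the units of the state.
- ctrl.get_state(): the state, without advancing time (a new reading comes with each control period).
- ctrl.get_image(name): name is "scene" or "top" or "wrist"; returns (picture, depth): 420x560x3 uint8, blue, green, red; 420x560 float32, m along the optical axis (not along the pixel's ray), 0 where there is no reading.
- ctrl.camera_info(name): a dict with "intrinsics" (3x3 intrinsics, pixels), "R" (3x3) and "t" (3): a world point X has camera coordinates R X + t. Camera axes: x right, y down, z forward; pixel columns grow to the right and rows downward; lengths in m; the calibration is good to about 2 mm. A picture is of the moment at which its call begins: read the wrist's pose just before it. camera_info takes no time and is no camera call; for the wrist camera it gives the pose at the moment of the call.
- ctrl.close_job(): hands the job in; it is judged then, once.
The state is a dict: "time": time; "joint_positions": joint angles; "qd": joint speeds; "joint_torque": joint torques, N m; "position": TCP position; "tool_rot": TCP orientation; "ft_force": force on the tool from outside, world axes, zero at the start; "torque": the same for the moment, N m; "grip_width": opening from 0.0 (shut) to 1.0 (fully open); "grip_force": force on a finger pad.
Only numpy, scipy, OpenCV 4.12 (cv2) and the standard library are available. Lean on these libraries where they do the work, as an engineer would, in place of code of your own. Each camera call takes 0.05 s, during which the arm holds its last target. There are 200 camera calls.

## Task

Advance the rotary sample stage by one division: turn its small crank anticlockwise (seen from above), several turns, until the lug on the turntable has come up against the sprung stop and you feel the stop clearly pushing back through the crank, but stop well before its spring is pushed fully in. Then let go of the crank and swing the clamp lever fully home to lock the stage. Work the turntable only through the crank, and leave the vials and the dropper bottle standing where they are.

Things in the scene. Friction and masses are not known exactly. Their poses are not given: they have to be found in the camera images.
- stage: grey fixed base of the rotary stage: round flange 210 mm across, 16 mm high. Origin on the turntable axis, on the worktop; z up. In its frame the crank axis is at (0, -150 mm) and the clamp pivot at (-20, +130 mm). The sprung stop, a steel block 58 mm high with a round-nosed plunger, is bolted on the flange robot-side, 87 mm from the axis, further round than the lug; where exactly is not measured.
- turntable: aluminium disc 150 mm across, top at z = 62 mm, graduated every 10 degrees, carrying a closed petri dish (90 mm across, top at z = 78 mm). Its dark steel lug stands out from the rim on the robot's side, 10 mm wide, outer end 100 mm from the axis. Origin on its axis at worktop height; its x axis points away from the lug.
- table_angle (a joint): angle of the turntable (rad), positive anticlockwise from above; it turns 1/40 of what the crank turns. At 0 the lug points 0.6 rad clockwise of the stage's -x axis (to the robot's left), at 0.6 along -x, straight at the robot. It starts between 0 and 0.075; the lug meets the stop's plunger somewhere between 0.40 and 0.50.
- crank (a joint): angle of the crank (rad), positive anticlockwise from above (the way to turn), counting on over whole turns. At 0 the crank arm points to +x of the stage; it starts between 0 and 3 and needs about 2.2 to 3.5 turns. Where to stop cannot be found by counting, only by feel.
- crank_axis (a point): point on the crank's upright axis, z = 93 mm, level with the top of the flat crank arm. Drag at the moving handle: steady, about 10 N (0.4 N m). With the lug on the plunger it climbs: 3 N over the first radian of crank, then 4 N per radian, until after 2.4 rad the plunger is fully in (9.5 N above running). Right is 3 to 7 N above running. The crank stays where it is left, so feel it while turning.
- handle_mid (a point): middle of the crank's upright black handle, a round sleeve 18 mm in diameter, z = 95 to 135 mm (this point at z = 117 mm), that spins freely on its pin, so it can be held firmly at one gripper yaw through whole turns. It runs on a circle of 40 mm radius about the crank axis. The housing below reaches z = 76 mm.
- clamp (a joint): angle of the clamp lever (rad), positive anticlockwise from above; 0 = open, lever pointing to +y of the stage; 1.35 = fully home against its end stop, lever pointing nearly to -x of the stage (toward the robot). Starts between 0 and 0.35; stiff: about 2 N at the knob, stays where it is left.
- clamp_knob (a point): point in the upright round black knob at the end of the clamp lever, 16 mm in diameter, z = 52 to 92 mm (this point at z = 80 mm), 60 mm from the lever's upright pivot axis. The flat lever arm (12 mm wide, top at z = 60 mm) runs from the pivot to the knob.
- vial_a: loose glass vial with screw cap, 21 mm in diameter, 48 mm high, upright; bystander. Origin at the centre of its underside.
- vial_b: loose glass vial like vial_a; bystander. Origin at the centre of its underside.
- dropper: loose brown dropper bottle, 36 mm in diameter, 106 mm high, upright; bystander. Origin at the centre of its underside.

How it is judged:
On the way:
1. the lug has been cranked against the sprung stop, pressing it with more than 45 N (2.4 N extra at the handle), with the clamp still open (contact force between turntable and anything else above 45 N and value of joint table_angle above 0.36 rad and value of joint clamp below 0.7 rad), for 0.3 s.
At the end, for the whole second after the job is handed in: the turntable's lug rests against the sprung stop and presses it with more than 40 N (about 0.7 rad of crank after first touch), the clamp lever stands fully home (beyond 1.2 of 1.35 rad), crank and clamp are at rest (contact force between turntable and anything else above 40 N and value of joint table_angle above 0.36 rad and value of joint clamp above 1.2 rad and velocity of joint each of crank, clamp below 0.05 rad/s).
It fails at once if the stop's spring is pushed nearly fully in (more than 150 N on the turntable's lug: 8 N more than the running drag at the handle) (contact force between turntable and anything else above 150 N).
It fails at once if the turntable or its dish is pushed directly by the robot (contact force between the arm and turntable above 2 N).
It fails at once if the turntable or its dish is pushed directly by the fingers (contact force between the fingers and turntable above 2 N).
It fails at once if a vial or the dropper bottle is shifted by more than 15 mm (distance of any of vial_a, vial_b, dropper from where it was at the start of the episode above 0.015 m).
It also fails if it takes over 72 s, if anything falls off the work surface, if the arm or the gripper's body presses on something with over 40 N, if the wrist force passes 120 N, or if a joint passes its speed limit or range.

## Working session

There is one attempt and no reset: what is moved stays moved. The work goes in short steps, Python scripts to look and compute and a shell command to move; the robot and the scene stay as the last step left them, time stands still between calls to the robot, and variables do not carry over. Pictures are saved under pics/ and viewed, at most 10 in all, crops included, and the job is handed in when it is done.

```bash
mkdir -p pics; ls
python3 - <<'E'
from bench import ctrl
import cv2,numpy as np
s=ctrl.get_state(); print({k:np.round(v,3) for k,v in s.items()})
ims=[]
for n in("scene","top"):
    im,d=ctrl.get_image(n); np.savez(f"{n}0.npz",im=im,d=d); cv2.imwrite(f"pics/{n}0.png",im)
    c=ctrl.camera_info(n); print(n,c)
E
```

```text
pics
{'time': np.float64(0.0), 'joint_positions': array([ 1.305,  0.322, -0.07 ,  1.452,  0.023,  1.371, -0.057]), 'qd': array([-0.   , -0.001, -0.   ,  0.001, -0.   , -0.001,  0.   ]), 'joint_torque': array([-0.0000e+00, -4.9128e+01, -4.0400e-01, -3.1253e+01, -6.4000e-02,
        4.4000e-02,  0.0000e+00]), 'position': array([ 0.179, -0.624,  0.221]), 'tool_rot': array([-3.109e+00, -4.380e-01,  1.000e-03]), 'ft_force': array([-0.248, -0.524,  0.29 ]), 'torque': array([ 0.016, -0.024, -0.039]), 'grip_force': np.float64(0.0), 'grip_width': np.float64(0.999)}
scene {'intrinsics': array([[546.12595096,   0.        , 276.42015179],
       [  0.        , 546.12595096, 209.78161141],
       [  0.        ,   0.        ,   1.        ]]), 'R': array([[ 0.63752909, -0.77033432,  0.01190375],
       [-0.35976781, -0.3113357 , -0.87956649],
       [ 0.68126631,  0.55646664, -0.47562705]]), 't': array([-0.36344507,  0.27564605,  0.83887731])}
top {'intrinsics': array([[397.18724864,   0.        , 282.41615809],
       [  0.        , 397.18724864, 206.41729693],
       [  0.        ,   0.        ,   1.        ]]), 'R': array([[ 1.04835876e-03, -9.99999077e-01, -8.63683086e-04],
       [-9.90074405e-01, -9.16570951e-04, -1.40541215e-01],
       [ 1.40540294e-01,  1.00244813e-03, -9.90074452e-01]]), 't': array([-0.01310897,  0.52806432,  0.87248648])}
```

View pics/scene0.png

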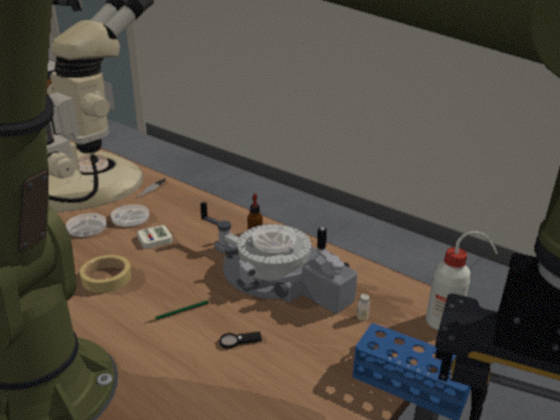

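View pics/top0.png

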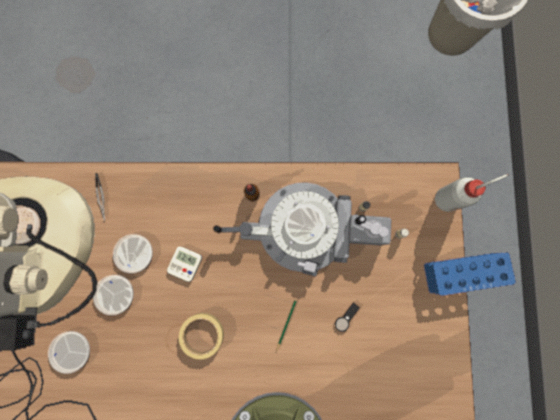

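The scene view shows the stage at (275,260), crank handle at (322,237), clamp knob at (204,210), dropper at (255,215) and a vial at (364,305). In the top view these are stage (303,226), knob (217,229), dropper (252,190) and vial (405,232). The crank region near (361,215) needs enlarging.

```bash
cat > h.py <<'E'
import numpy as np,cv2
from bench import ctrl
def ray(c,px):
    d=c["R"].T@np.linalg.inv(c["intrinsics"])@np.array([px[0],px[1],1.]); o=-c["R"].T@c["t"]; return o,d
def plane(c,px,z):
    o,d=ray(c,px); return o+d*(z-o[2])/d[2]
def tri(c1,p1,c2,p2):
    o1,d1=ray(c1,p1);o2,d2=ray(c2,p2)
    s=np.linalg.lstsq(np.c_[d1,-d2],o2-o1,rcond=None)[0]
    a,b=o1+s[0]*d1,o2+s[1]*d2
    return (a+b)/2,np.linalg.norm(a-b)
def cloud(c,d):
    v,u=np.mgrid[:d.shape[0],:d.shape[1]]
    X=np.stack([u,v,np.ones_like(d)],-1)@np.linalg.inv(c["intrinsics"]).T*d[...,None]
    return (X-c["t"])@c["R"]
E
python3 - <<'E'
from h import *
a=np.load("top0.npz")["im"]; b=np.load("scene0.npz")["im"]
A=cv2.resize(a[170:290,200:420],None,fx=3.6,fy=3.6,interpolation=cv2.INTER_CUBIC)
B=cv2.resize(b[185:330,190:390],None,fx=3.6,fy=3.6,interpolation=cv2.INTER_CUBIC)
cv2.imwrite("pics/topc.png",A);cv2.imwrite("pics/scenec.png",B)
# dark blobs
for n,im,(y0,y1,x0,x1) in(("top",a,(170,290,200,420)),("scene",b,(185,330,190,390))):
    c=ctrl.camera_info(n); X=cloud(c,np.load(n+"0.npz")["d"])
    m=np.zeros(im.shape[:2],np.uint8); m[y0:y1,x0:x1]=(im[y0:y1,x0:x1].max(2)<45)*255
    k,l,st,ce=cv2.connectedComponentsWithStats(m)
    for i in range(1,k):
        if st[i,4]>12: print(n,st[i],ce[i].round(1),np.median(X[l==i],0).round(3),X[l==i][:,2].max().round(3))
E
```

```text
top [356 218   5   6  19] [357.5 220.9] [ 0.485 -0.167  0.13 ] 0.138
scene [289 185  17   6  45] [299.5 186.9] [ 2.025  1.017 -0.727] -0.701
scene [311 185  10   5  17] [314.9 186.9] [ 2.028  0.922 -0.696] -0.676
scene [307 187  41  20 163] [327.3 195.9] [ 2.027  0.826 -0.726] 0.646
scene [349 199  22  14  90] [358.5 206. ] [ 2.03   0.621 -0.719] 0.646
scene [201 203   6  16  79] [203.4 210.4] [0.47  0.126 0.075] 0.093
scene [366 204  24  18 123] [378.2 213.3] [ 2.031  0.513 -0.721] -0.672
scene [250 206   9   9  63] [254.2 209.7] [0.557 0.055 0.066] 0.074
scene [220 227   9   4  18] [223.7 228.4] [0.467 0.06  0.056] 0.059
scene [317 229   9  20 145] [321.2 238.6] [ 0.484 -0.178  0.117] 0.646
scene [226 251  12   7  42] [230.8 253.3] [ 0.415 -0.009  0.051] 0.057
scene [238 280   6   7  15] [240.5 283.1] [ 0.377 -0.071  0.025] 0.028
scene [246 281  13  10  37] [254.  285.2] [ 0.394 -0.092  0.022] 0.029
scene [275 283  13  15  82] [279.5 290.3] [ 0.404 -0.144  0.027] 0.646
```

View pics/topc.png

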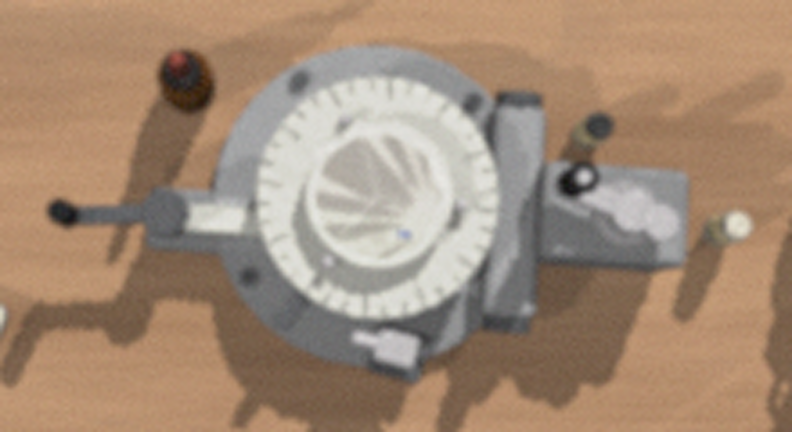

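View pics/scenec.png

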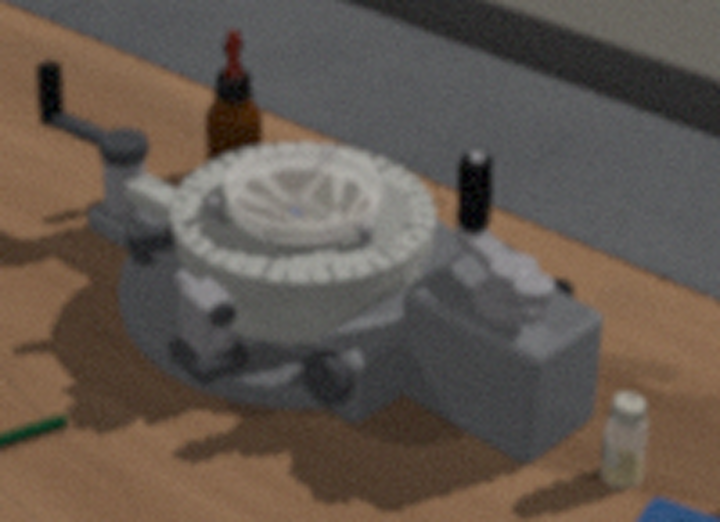

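The crops show the following:

| Item | Top view | Scene view |
|---|---|---|
| Crank handle | about (360.6,220.3) | (322,238) |
| Dark-capped vial, just beyond the crank housing | (366.7,204.7) | – |
| White-capped vial | (405,232.8) | – |
| Knob | about (217,229) | (203.4,210.4) |

Next I triangulate these points and fit the stage axes.

Run:
```python
from h import *
from scipy.spatial.transform import Rotation as Ro
ct=ctrl.camera_info("top");cs=ctrl.camera_info("scene")
T=np.load("top0.npz");S=np.load("scene0.npz");X=cloud(ct,T["d"]);Xs=cloud(cs,S["d"])
# handle / knob tops seen in both
print("handle top",tri(ct,(362.5,219.4),cs,(190+478/3.6,185+155/3.6)))
print("knob top",tri(ct,(200+62/3.6,170+210/3.6),cs,(190+49/3.6,185+66/3.6)))
for nm,Q in(("top",X),("scene",Xs)):
    P=Q.reshape(-1,3); P=P[np.isfinite(P).all(1)]
    def sel(x0,x1,y0,y1,z0,z1):
        return P[(P[:,0]>x0)&(P[:,0]<x1)&(P[:,1]>y0)&(P[:,1]<y1)&(P[:,2]>z0)&(P[:,2]<z1)]
    h=sel(.43,.55,-.26,-.12,.1,.14); print(nm,"handle",len(h),np.median(h,0).round(4),h[:,2].max().round(3))
    k=sel(.4,.55,.09,.18,.065,.1); print(nm,"knob",len(k),np.median(k,0).round(4),k[:,2].max().round(3))
    r=sel(.38,.6,-.12,.05,.058,.066)
    print(nm,"rim",len(r)); 
    pts=r[:,:2].astype(np.float32); print(" circ",cv2.minEnclosingCircle(pts), "dish",np.median(sel(.38,.6,-.12,.05,.072,.082),0).round(4))
    fl=sel(.3,.65,-.2,.15,.012,.02); print(" flange circ",len(fl),cv2.minEnclosingCircle(fl[:,:2].astype(np.float32)))
    a=sel(.4,.55,-.3,-.12,.082,.099); print(" arm pts",len(a),a[:,:2].mean(0).round(4))
    ho=sel(.36,.6,-.32,-.12,.07,.082); print(" housing top",len(ho),cv2.minAreaRect(ho[:,:2].astype(np.float32)) if len(ho) else 0)
    la=sel(.4,.55,.05,.16,.054,.064); print(" lever",len(la),cv2.fitLine(la[:,:2].astype(np.float32),cv2.DIST_HUBER,0,.01,.01).ravel().round(4) if len(la)>5 else 0)
print("vialA",plane(ct,(405,232.8),.048),"vialB",plane(ct,(366.7,204.7),.048),"dropper",plane(ct,(200+182/3.6,170+65/3.6),.106))
s=ctrl.get_state(); print(Ro.from_rotvec(s["tool_rot"]).as_matrix().round(3))
cw=ctrl.camera_info("wrist"); print("wrist cam pos",(-cw["R"].T@cw["t"]).round(3),cw["R"].round(2))
```

```text
handle top (array([ 0.48805531, -0.17569659,  0.13739525]), np.float64(0.0018284985765428103))
knob top (array([0.47298737, 0.12667223, 0.09103729]), np.float64(4.86683341654181e-05))
top handle 85 [ 0.4874 -0.1711  0.1338] 0.14
top knob 56 [0.472  0.1272 0.0906] 0.095
top rim 2025
 circ ((0.47695425152778625, -0.019594676792621613), 0.1151772290468216) dish [ 0.4839 -0.0618  0.0766]
 flange circ 1928 ((0.42654645442962646, -0.06106019392609596), 0.17473959922790527)
 arm pts 262 [ 0.4731 -0.2088]
 housing top 288 ((0.47292542457580566, -0.20527881383895874), (0.08553634583950043, 0.05580785498023033), 87.46251678466797)
 lever 235 [ 0.0208 -0.9998  0.4742  0.081 ]
scene handle 190 [ 0.4849 -0.1774  0.1207] 0.138
scene knob 92 [0.4705 0.1254 0.0802] 0.093
scene rim 1230
 circ ((0.476153701543808, -0.01707332581281662), 0.11629237234592438) dish [ 0.4824 -0.0638  0.0764]
 flange circ 1013 ((0.48839905858039856, -0.05926830321550369), 0.14686325192451477)
 arm pts 307 [ 0.4724 -0.2081]
 housing top 278 ((0.47319552302360535, -0.20619286596775055), (0.08346172422170639, 0.05288159102201462), 84.96302795410156)
 lever 196 [ 0.0281 -0.9996  0.4718  0.092 ]
vialA [ 0.46707948 -0.28743982  0.048     ] vialB [ 0.53066034 -0.20343545  0.048     ] dropper [0.5577617  0.05524519 0.106     ]
[[ 0.961  0.276 -0.001]
 [ 0.276 -0.961  0.002]
 [-0.    -0.002 -1.   ]]
wrist cam pos [ 0.247 -0.604  0.384] [[ 0.28 -0.96 -0.  ]
 [-0.93 -0.27  0.26]
 [-0.25 -0.07 -0.97]]
```

Both views agree: handle about (0.487,-0.176), knob (0.471,0.126), heights as in the text. I rotate the tool square to the world, move over the crank, and look with the wrist camera.

```bash
python3 -m handwheel '[[0.087,0,0,-0.03,0,0,8],[0.087,0,0,-0.03,0,0,8],[0.087,0.031,-0.051,0,0,0,0],[0.087,0.031,-0.051,0,0,0,0],[0.087,0.031,-0.051,0,0,0,0],[0.087,0.031,-0.051,0,0,0,0],[0.087,0.031,-0.051,0,0,0,0],[0.087,0.031,-0.051,0,0,0,0],[0.087,0.031,-0.051,0,0,0,0],[0.087,0.031,-0.051,0,0,0,0],[0.087,0,0,0,0,0,0],[0.087,0,0,0,0,0,0]]' 20
python3 - <<'E'
from h import *
s=ctrl.get_state();print(s["time"],s["position"],s["tool_rot"],s["joint_positions"],s["ft_force"])
c=ctrl.camera_info("wrist");im,d=ctrl.get_image("wrist");np.savez("w1.npz",im=im,d=d,R=c["R"],t=c["t"],intrinsics=c["intrinsics"]);cv2.imwrite("pics/w1.png",im)
E
```

```text
time: 1.6
position: [0.4267, -0.2171, 0.2822]
tool_rot: [3.141, 0.001, -0.002]
ft_force: [-0.4, -1.0, 0.8]
grip_width: 1.003
grip_force: 0.0
1.6 [ 0.42674353 -0.21709141  0.28223678] [ 3.14107320e+00  8.59358851e-04 -1.55055308e-03] [ 0.854834   -0.05559868 -0.41918132  1.75039568 -0.02191151  1.44269661
 -1.13120724] [-0.37353592 -0.9962206   0.84534828]
```

View pics/w1.png

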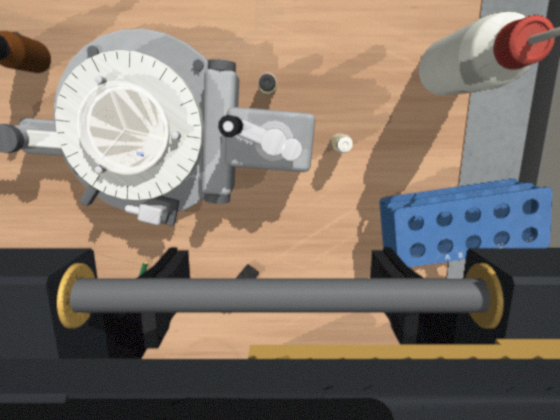

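The wrist view shows the handle top at (231,126), crank hub about (274,141), turntable ring about (128,125), lug about (92,193), stop (152,212), dark-capped vial (267,83) and white-capped vial (341,144).

Run:
```python
from h import *
c=dict(np.load("w1.npz"));im=c["im"];X=cloud(c,c["d"])
P=X[:245].reshape(-1,3)
def sel(x0,x1,y0,y1,z0,z1): return P[(P[:,0]>x0)&(P[:,0]<x1)&(P[:,1]>y0)&(P[:,1]<y1)&(P[:,2]>z0)&(P[:,2]<z1)]
print("handle top",plane(c,(231,126),.135),"depth",X[126,231]); h=sel(.45,.52,-.22,-.14,.128,.142);print(len(h),h.mean(0))
print("hub plane",plane(c,(274,141),.093),X[141,274],"cw",plane(c,(291,149),.093),X[149,291])
a=sel(.4,.55,-.3,-.12,.085,.104);print("arm",len(a),cv2.minAreaRect(a[:,:2].astype(np.float32)),a[:,2].max())
ho=sel(.36,.6,-.32,-.12,.07,.08);print("housing",cv2.minAreaRect(ho[:,:2].astype(np.float32)))
# turntable ring: bright mask at z 62
z=X[...,2];m=((z>.055)&(z<.085)&(im.min(2)>120)).astype(np.uint8)*255;m[245:]=0;m[:,205:]=0
m=cv2.morphologyEx(m,cv2.MORPH_OPEN,np.ones((13,13)));cs=max(cv2.findContours(m,0,1)[0],key=cv2.contourArea)
w=np.array([plane(c,p[0],.062)[:2] for p in cs],np.float32);print("table",cv2.fitEllipse(w))
# handle circle by dark mask contour
m=np.zeros(im.shape[:2],np.uint8);m[105:150,210:260]=(im[105:150,210:260].max(2)<70)*255
cs=max(cv2.findContours(m,0,1)[0],key=cv2.contourArea);print("dark",cv2.minEnclosingCircle(cs))
g=cv2.cvtColor(im[100:180,205:325],cv2.COLOR_BGR2GRAY);print([ (a[:3]/6+[205,100,0]).round(1) for a in cv2.HoughCircles(cv2.resize(g,None,fx=6,fy=6,interpolation=2),cv2.HOUGH_GRADIENT,1,50,param1=80,param2=35,minRadius=40,maxRadius=130)[0][:6]])
ct=ctrl.camera_info("top");print("handle tri",tri(c,(231,126),ct,(362.5,219.4)))
# knob region
print("vialB",plane(c,(267,83),.048),"vialA",plane(c,(341,144),.048))
```

```text
handle top [ 0.49131094 -0.17550594  0.135     ] depth [ 0.491379   -0.17598972  0.13870675]
396 [ 0.49123984 -0.17332596  0.13557904]
hub plane [ 0.4766842  -0.21053402  0.093     ] [ 0.47674876 -0.21055123  0.09411831] cw [ 0.46917183 -0.22680018  0.093     ] [ 0.46939502 -0.22671316  0.09582209]
arm 1308 ((0.4769538640975952, -0.20508337020874023), (0.06604674458503723, 0.025496644899249077), 73.2358627319336) 0.1037810846679052
housing ((0.4761252701282501, -0.20458923280239105), (0.0865231454372406, 0.055851202458143234), 84.85818481445312)
table ((0.4887649118900299, -0.059298355132341385), (0.1393928974866867, 0.144099622964859), 61.75688934326172)
dark ((230.0, 125.5), 11.543496131896973)
[array([230.2, 126.4,  11.9])]
handle tri (array([ 0.48968103, -0.17562669,  0.13128724]), np.float64(0.003348410396634041))
vialB [ 0.53289658 -0.20280449  0.048     ] vialA [ 0.47096614 -0.28199729  0.048     ]
```

```bash
python3 -m handwheel '[[0.087,0.032,-0.021,0,0,0,0],[0.087,0.031,-0.021,0,0,0,0],[0.087,0,0,0.045,0,0,0],[0.087,0,0,0.045,0,0,0],[0.087,0,0,0.045,0,0,0],[0.087,0,0,0.043,0,0,0],[0.087,0,0,0,0,0,0],[0.087,0,0,0,0,0,0]]' 40
python3 - <<'E'
from h import *
c=ctrl.camera_info("scene");im,d=ctrl.get_image("scene");cv2.imwrite("pics/s2.png",cv2.resize(im[130:330,190:460],None,fx=2.9,fy=2.9,interpolation=2))
E
```

```text
time: 2.65
position: [0.491, -0.1759, 0.106]
tool_rot: [3.141, -0.002, 0.003]
ft_force: [0.6, -0.0, 0.4]
grip_width: 0.998
grip_force: 0.0
```

View pics/s2.png

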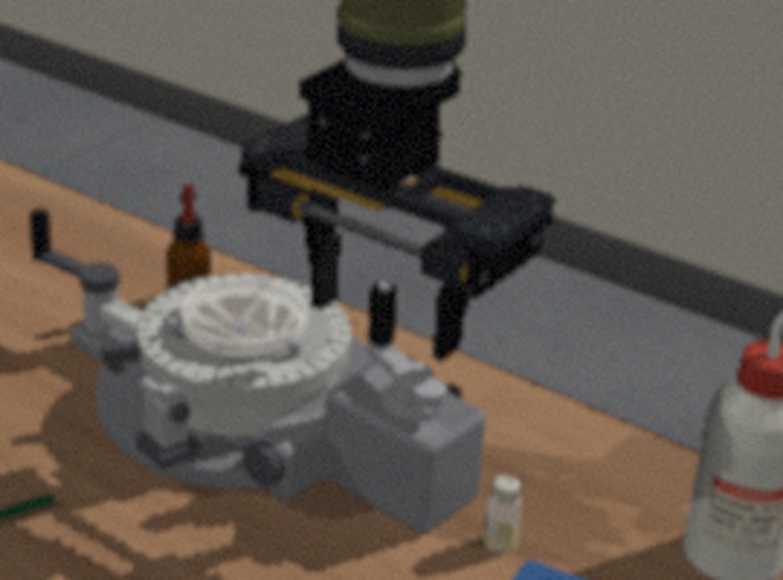

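The fingers (at (322,280) and (450,320) in the crop) straddle the handle at (382,310), so I close on it.

```bash
python3 -m handwheel '[[0.015,0,0,0.002,0,0,0],[0.015,0,0,0,0,0,0],[0.015,0,0,0,0,0,0],[0.015,0,0,0,0,0,0],[0.015,0,0,0,0,0,0],[0.015,0,0,0,0,0,0],[0.015,0,0,0,0,0,0]]' 40
```

```text
time: 3.58
position: [0.4902, -0.1746, 0.1025]
tool_rot: [3.142, 0.001, -0.0]
ft_force: [-0.2, -0.5, -0.3]
grip_width: 0.284
grip_force: 0.0
```

```bash
python3 -m handwheel '[[0.01,0,0,0,0,0,0],[0.01,0,0,0,0,0,0],[0.01,0,0,0,0,0,0],[0.01,0,0,0,0,0,0]]' 40
```

```text
time: 4.08
position: [0.4902, -0.1742, 0.1025]
tool_rot: [-3.141, -0.001, 0.0]
ft_force: [-1.1, 1.7, 0.4]
grip_width: 0.195
grip_force: 40.0
```

Run:
```python
import numpy as np
t=np.radians(69+15*np.arange(25));x=40*np.cos(t);y=-40*np.sin(t)
for i in range(24): print(69+15*i,round(x[i+1]-x[i],1),round(y[i+1]-y[i],1))
```

```text
69 -10.2 -2.4
84 -10.4 0.3
99 -10.0 3.0
114 -8.9 5.5
129 -7.2 7.6
144 -5.0 9.2
159 -2.4 10.2
174 0.3 10.4
189 3.0 10.0
204 5.5 8.9
219 7.6 7.2
234 9.2 5.0
249 10.2 2.4
264 10.4 -0.3
279 10.0 -3.0
294 8.9 -5.5
309 7.2 -7.6
324 5.0 -9.2
339 2.4 -10.2
354 -0.3 -10.4
369 -3.0 -10.0
384 -5.5 -8.9
399 -7.6 -7.2
414 -9.2 -5.0
```

```bash
python3 -m handwheel '[[0.01,-0.0102,-0.0024,0,0,0,0],[0.01,-0.0104,0.0003,0,0,0,0],[0.01,-0.01,0.003,0,0,0,0]]'
python3 -m handwheel '[[0.01,-0.0089,0.0055,0,0,0,0],[0.01,-0.0072,0.0076,0,0,0,0],[0.01,-0.005,0.0092,0,0,0,0]]'
python3 -m handwheel '[[0.01,-0.0024,0.0102,0,0,0,0],[0.01,0.0003,0.0104,0,0,0,0],[0.01,0.003,0.01,0,0,0,0]]'
```

```text
time: 4.45
position: [0.4629, -0.1729, 0.1027]
tool_rot: [-3.139, -0.004, -0.011]
ft_force: [9.2, 5.2, -5.9]
grip_width: 0.194
grip_force: 40.0
time: 4.82
position: [0.4391, -0.1929, 0.1025]
tool_rot: [-3.135, -0.006, 0.0]
ft_force: [0.3, 11.6, 2.4]
grip_width: 0.196
grip_force: 40.0
time: 5.2
position: [0.4372, -0.2253, 0.1023]
tool_rot: [-3.137, -0.003, 0.009]
ft_force: [-5.5, 8.1, 7.3]
grip_width: 0.199
grip_force: 40.0
```

Running drag is about 10.5 N and the radial force is small, so the circle is good. I carry on, reading tangential and radial force after each call.

```bash
cat > feel.py <<'E'
from h import *
s=ctrl.get_state();p=s["position"][:2]-[.4755,-.2118];r=np.linalg.norm(p);u=p/r;f=s["ft_force"]
print("t %.2f ang %.1f r %.4f z %.4f drag %.2f radial %.2f fz %.2f"%(s["time"],np.degrees(np.arctan2(u[1],u[0])),r,s["position"][2],u[1]*f[0]-u[0]*f[1],f[:2]@u,f[2]))
E
python3 -m handwheel '[[0.01,0.0055,0.0089,0,0,0,0],[0.01,0.0076,0.0072,0,0,0,0],[0.01,0.0092,0.005,0,0,0,0],[0.01,0.0102,0.0024,0,0,0,0]]'>/dev/null; python3 feel.py
python3 -m handwheel '[[0.01,0.0104,-0.0003,0,0,0,0],[0.01,0.01,-0.003,0,0,0,0],[0.01,0.0089,-0.0055,0,0,0,0],[0.01,0.0072,-0.0076,0,0,0,0]]'>/dev/null; python3 feel.py
python3 -m handwheel '[[0.01,0.005,-0.0092,0,0,0,0],[0.01,0.0024,-0.0102,0,0,0,0],[0.01,-0.0003,-0.0104,0,0,0,0],[0.01,-0.003,-0.01,0,0,0,0]]'>/dev/null; python3 feel.py
python3 -m handwheel '[[0.01,-0.0055,-0.0089,0,0,0,0],[0.01,-0.0076,-0.0072,0,0,0,0],[0.01,-0.0092,-0.005,0,0,0,0]]'>/dev/null; python3 feel.py
```

```text
t 5.70 ang -100.1 r 0.0396 z 0.1023 drag 10.38 radial -3.40 fz 9.67
t 6.20 ang -43.3 r 0.0390 z 0.1023 drag 9.67 radial -5.47 fz 5.98
t 6.70 ang 15.3 r 0.0393 z 0.1028 drag 10.38 radial 1.82 fz -6.25
t 7.08 ang 63.3 r 0.0402 z 0.1028 drag 10.33 radial 2.36 fz -8.68
```

Drag is steady at 10.2 N. Second turn:

```bash
python3 -m handwheel '[[0.01,-0.0102,-0.0024,0,0,0,0],[0.01,-0.0104,0.0003,0,0,0,0],[0.01,-0.01,0.003,0,0,0,0],[0.01,-0.0089,0.0055,0,0,0,0],[0.01,-0.0072,0.0076,0,0,0,0],[0.01,-0.005,0.0092,0,0,0,0]]'>/dev/null; python3 feel.py
python3 -m handwheel '[[0.01,-0.0024,0.0102,0,0,0,0],[0.01,0.0003,0.0104,0,0,0,0],[0.01,0.003,0.01,0,0,0,0],[0.01,0.0055,0.0089,0,0,0,0],[0.01,0.0076,0.0072,0,0,0,0],[0.01,0.0092,0.005,0,0,0,0]]'>/dev/null; python3 feel.py
python3 -m handwheel '[[0.01,0.0102,0.0024,0,0,0,0],[0.01,0.0104,-0.0003,0,0,0,0],[0.01,0.01,-0.003,0,0,0,0],[0.01,0.0089,-0.0055,0,0,0,0]]'>/dev/null; python3 feel.py
python3 -m handwheel '[[0.01,0.0072,-0.0076,0,0,0,0],[0.01,0.005,-0.0092,0,0,0,0]]'>/dev/null; python3 feel.py
```

```text
t 7.83 ang 152.5 r 0.0410 z 0.1025 drag 9.90 radial 5.07 fz 3.19
t 8.57 ang -114.9 r 0.0398 z 0.1023 drag 10.01 radial -3.17 fz 8.39
t 9.07 ang -57.2 r 0.0391 z 0.1022 drag 9.92 radial -6.11 fz 7.09
t 9.32 ang -29.4 r 0.0390 z 0.1024 drag 10.37 radial -4.30 fz 3.67
```

```bash
python3 -m handwheel '[[0.01,0.0024,-0.0102,0,0,0,0],[0.01,-0.0003,-0.0104,0,0,0,0]]'>/dev/null; python3 feel.py
python3 -m handwheel '[[0.01,-0.003,-0.01,0,0,0,0],[0.01,-0.0055,-0.0089,0,0,0,0]]'>/dev/null; python3 feel.py
python3 -m handwheel '[[0.01,-0.0076,-0.0072,0,0,0,0],[0.01,-0.0092,-0.005,0,0,0,0]]'>/dev/null; python3 feel.py
```

```text
t 9.57 ang -0.3 r 0.0391 z 0.1026 drag 10.11 radial 0.50 fz -2.87
t 9.82 ang 31.5 r 0.0395 z 0.1028 drag 10.16 radial 2.92 fz -7.81
t 10.07 ang 63.2 r 0.0402 z 0.1028 drag 10.47 radial 1.66 fz -9.16
```

Run:
```python
from h import *
c=ctrl.camera_info("wrist");im,d=ctrl.get_image("wrist");cv2.imwrite("pics/w3.png",im)
```

```text
(no output)
```

View pics/w3.png

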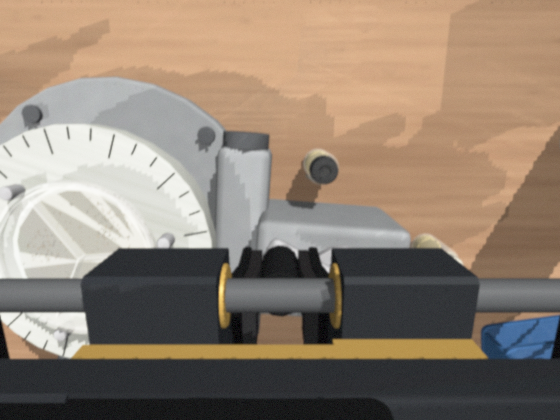

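The wrist view shows the handle held between the pads at (281,265), with the vial standing at (320,165); the lug is hidden. Third turn, in small steps.

```bash
python3 -m handwheel '[[0.01,-0.0102,-0.0024,0,0,0,0],[0.01,-0.0104,0.0003,0,0,0,0]]'>/dev/null; python3 feel.py
python3 -m handwheel '[[0.01,-0.01,0.003,0,0,0,0],[0.01,-0.0089,0.0055,0,0,0,0]]'>/dev/null; python3 feel.py
python3 -m handwheel '[[0.01,-0.0072,0.0076,0,0,0,0],[0.01,-0.005,0.0092,0,0,0,0]]'>/dev/null; python3 feel.py
```

```text
t 10.38 ang 93.2 r 0.0407 z 0.1028 drag 10.78 radial 1.60 fz -7.81
t 10.62 ang 122.6 r 0.0410 z 0.1026 drag 10.07 radial 3.54 fz -2.35
t 10.88 ang 152.5 r 0.0411 z 0.1025 drag 10.12 radial 5.25 fz 2.14
```

```bash
python3 -m handwheel '[[0.01,-0.0024,0.0102,0,0,0,0],[0.01,0.0003,0.0104,0,0,0,0]]'>/dev/null; python3 feel.py
python3 -m handwheel '[[0.01,0.003,0.01,0,0,0,0],[0.01,0.0055,0.0089,0,0,0,0]]'>/dev/null; python3 feel.py
python3 -m handwheel '[[0.01,0.0076,0.0072,0,0,0,0],[0.01,0.0092,0.005,0,0,0,0]]'>/dev/null; python3 feel.py
```

```text
t 11.12 ang -176.2 r 0.0408 z 0.1023 drag 9.28 radial 4.25 fz 6.74
t 11.38 ang -145.1 r 0.0403 z 0.1023 drag 10.73 radial 0.95 fz 7.38
t 11.62 ang -114.9 r 0.0398 z 0.1023 drag 9.75 radial -4.54 fz 7.89
```

```bash
python3 -m handwheel '[[0.01,0.0102,0.0024,0,0,0,0],[0.01,0.0104,-0.0003,0,0,0,0]]'>/dev/null; python3 feel.py
python3 -m handwheel '[[0.01,0.01,-0.003,0,0,0,0],[0.01,0.0089,-0.0055,0,0,0,0]]'>/dev/null; python3 feel.py
python3 -m handwheel '[[0.01,0.0072,-0.0076,0,0,0,0],[0.01,0.005,-0.0092,0,0,0,0]]'>/dev/null; python3 feel.py
```

```text
t 11.88 ang -85.9 r 0.0393 z 0.1022 drag 10.83 radial -5.78 fz 10.00
t 12.12 ang -58.7 r 0.0391 z 0.1022 drag 13.33 radial -6.92 fz 9.95
t 12.38 ang -32.5 r 0.0390 z 0.1024 drag 13.94 radial -3.29 fz 4.65
```

Contact: drag rose to about 3.5 N above running. I add one 15° row, then check.

```bash
python3 -m handwheel '[[0.01,0.0024,-0.0102,0,0,0,0]]'>/dev/null; python3 feel.py
python3 -m handwheel '[[0.01,-0.0002,-0.005,0,0,0,0]]'>/dev/null; python3 feel.py
```

```text
t 12.50 ang -19.1 r 0.0389 z 0.1026 drag 15.94 radial -0.69 fz -1.03
t 12.62 ang -12.0 r 0.0389 z 0.1027 drag 16.25 radial 2.73 fz -3.84
```

It reads about 6 N above running, inside the 3–7 N band. I hold, ease the arm's wind-up, open and lift.

```bash
python3 -m handwheel '[[0.01,0,0,0,0,0,0],[0.01,0,0,0,0,0,0],[0.01,0,0,0,0,0,0]]'>/dev/null; python3 feel.py
python3 -m handwheel '[[0.01,0,0.002,0,0,0,0],[0.01,0,0,0,0,0,0]]'>/dev/null; python3 feel.py
python3 -m handwheel '[[0.06,0,0,0,0,0,0],[0.06,0,0,0,0,0,0],[0.06,0,0,0,0,0,0],[0.06,0,0,0,0,0,0],[0.06,0,0,-0.03,0,0,0],[0.06,0,0,-0.05,0,0,0],[0.06,0,0,-0.05,0,0,0],[0.06,0,0,-0.05,0,0,0],[0.06,0,0,0,0,0,0],[0.06,0,0,0,0,0,0]]' 20
```

```text
t 13.00 ang -11.3 r 0.0390 z 0.1026 drag 12.69 radial 0.90 fz -1.53
t 13.25 ang -11.4 r 0.0390 z 0.1026 drag 10.10 radial -0.14 fz -1.62
time: 14.5
position: [0.5155, -0.2127, 0.282]
tool_rot: [-3.141, -0.002, 0.001]
ft_force: [-0.3, 0.0, -0.2]
grip_width: 0.689
grip_force: 0.0
```

```bash
python3 -m handwheel '[[0.087,-0.0143,-0.0555,0,0,0,0],[0.087,-0.0143,-0.0555,0,0,0,0],[0.087,-0.0143,-0.0555,0,0,0,0],[0.087,-0.0143,-0.0555,0,0,0,0],[0.087,-0.0143,-0.0555,0,0,0,0],[0.087,-0.0143,-0.0555,0,0,0,0],[0.087,0,0,0,0,0,0],[0.087,0,0,0,0,0,0]]'
python3 - <<'E'
from h import *
c=ctrl.camera_info("wrist");im,d=ctrl.get_image("wrist");np.savez("w4.npz",im=im,d=d,R=c["R"],t=c["t"],intrinsics=c["intrinsics"]);cv2.imwrite("pics/w4.png",im)
E
```

```text
time: 15.5
position: [0.4291, 0.1191, 0.2813]
tool_rot: [3.141, 0.001, -0.003]
ft_force: [0.0, -1.1, 0.1]
grip_width: 0.998
grip_force: 0.0
```

View pics/w4.png

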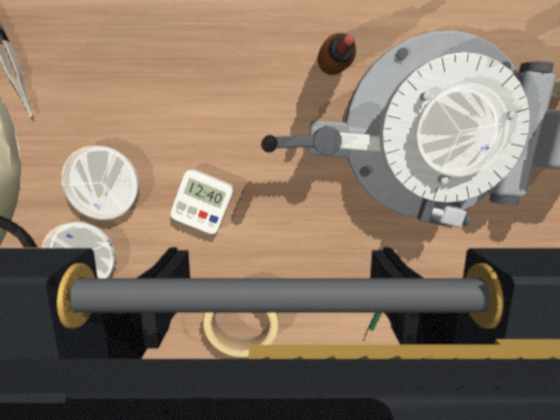

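The wrist view shows the knob top at (269,143), the pivot cap at (326,140), the lug up against the stop at (447,213), and the dropper standing at (338,53).

Run:
```python
from h import *
c=dict(np.load("w4.npz"));X=cloud(c,c["d"]);im=c["im"]
ct=ctrl.camera_info("top")
m=np.zeros(im.shape[:2],np.uint8);m[125:160,255:285]=(im[125:160,255:285].max(2)<60)*255
cn=max(cv2.findContours(m,0,1)[0],key=cv2.contourArea);print("dark",cv2.minEnclosingCircle(cn))
print("knob top",plane(c,(269,143),.092),X[143,269],"tri",tri(c,(269,143),ct,(217.2,228.3)))
print("pivot",X[140,326],plane(c,(326,140),X[140,326][2]))
S=np.array([.487,-.0605])
for yaw in(-4.2,-5.1):
    a=np.radians(yaw);R=np.array([[np.cos(a),-np.sin(a)],[np.sin(a),np.cos(a)]]);print("pivot from stage",S+R@[-.02,.13])
print("dropper top",plane(c,(345,43),.106))
```

```text
dark ((269.5, 143.5), 7.7782745361328125)
knob top [0.4769531  0.13035677 0.092     ] [0.47696304 0.13035235 0.0921547 ] tri (array([0.4752679 , 0.13107453, 0.06497642]), np.float64(0.0001501739200956299))
pivot [0.47811925 0.07229995 0.06213257] [0.47811925 0.07229995 0.06213257]
pivot from stage [0.47657468 0.07061565]
pivot from stage [0.47863544 0.07076322]
dropper top [0.56208445 0.06427269 0.106     ]
```

Knob is about (0.475,0.129) and the pivot about (0.477,0.0705). I go down over the knob with a narrow opening, to stay clear of the pivot cap, and grip lightly.

```bash
python3 -m handwheel '[[0.045,0.046,-0.01,0,0,0,0],[0.045,0,0,0,0,0,0],[0.045,0,0,0.045,0,0,0],[0.045,0,0,0.045,0,0,0],[0.045,0,0,0.045,0,0,0],[0.045,0,0,0.04,0,0,0],[0.045,0,0,0.02,0,0,0],[0.045,0,0,0.02,0,0,0],[0.045,0,0,0,0,0,0]]' 12
python3 -m handwheel '[[0.01,0,0,0,0,0,0],[0.01,0,0,0,0,0,0],[0.01,0,0,0,0,0,0],[0.01,0,0,0,0,0,0],[0.01,0,0,0,0,0,0],[0.01,0,0,0,0,0,0]]' 12
```

```text
time: 16.68
position: [0.4739, 0.1281, 0.0659]
tool_rot: [3.141, -0.002, -0.007]
ft_force: [0.4, -0.5, 0.6]
grip_width: 0.517
grip_force: 0.0
time: 17.42
position: [0.4759, 0.1298, 0.0679]
tool_rot: [3.141, 0.001, 0.001]
ft_force: [-0.4, -0.4, 3.8]
grip_width: 0.18
grip_force: 12.0
```

Run:
```python
import numpy as np
t=np.radians(91.5+8*np.arange(11));x=60*np.cos(t);y=-60*np.sin(t)
for i in range(10): print(91.5+8*i,round(x[i+1]-x[i],1),round(y[i+1]-y[i],1))
```

```text
91.5 -8.3 0.8
99.5 -8.1 2.0
107.5 -7.8 3.1
115.5 -7.3 4.1
123.5 -6.6 5.1
131.5 -5.9 6.0
139.5 -5.0 6.7
147.5 -4.0 7.4
155.5 -2.9 7.8
163.5 -1.8 8.2
```

```bash
python3 -m handwheel '[[0.01,-0.0083,0.0008,0,0,0,0],[0.01,-0.0081,0.002,0,0,0,0],[0.01,-0.0078,0.0031,0,0,0,0],[0.01,-0.0073,0.0041,0,0,0,0]]' 20
python3 -m handwheel '[[0.01,-0.0066,0.0051,0,0,0,0],[0.01,-0.0059,0.006,0,0,0,0],[0.01,-0.005,0.0067,0,0,0,0]]'
python3 -m handwheel '[[0.01,-0.004,0.0074,0,0,0,0]]'
```

```text
time: 17.92
position: [0.4451, 0.1222, 0.068]
tool_rot: [-3.138, -0.003, -0.006]
ft_force: [3.9, 5.1, -1.1]
grip_width: 0.175
grip_force: 20.0
time: 18.3
position: [0.4248, 0.1075, 0.0678]
tool_rot: [-3.135, -0.006, 0.003]
ft_force: [-6.5, 12.2, 6.7]
grip_width: 0.178
grip_force: 20.0
time: 18.42
position: [0.4195, 0.1008, 0.0677]
tool_rot: [-3.135, -0.007, 0.008]
ft_force: [-8.5, 11.6, 8.2]
grip_width: 0.177
grip_force: 20.0
```

The tool is being pulled outward, so the arc is slightly tight. I widen it a little and carry on to the end stop.

```bash
python3 -m handwheel '[[0.01,-0.005,0.0065,0,0,0,0]]'
python3 -m handwheel '[[0.01,-0.002,0.0075,0,0,0,0]]'
python3 -m handwheel '[[0.01,0,0,0,0,0,0]]'
```

```text
time: 18.55
position: [0.4149, 0.0932, 0.0676]
tool_rot: [-3.136, -0.007, 0.007]
ft_force: [-6.8, 10.0, 8.2]
grip_width: 0.178
grip_force: 20.0
time: 18.68
position: [0.4131, 0.0867, 0.0677]
tool_rot: [-3.134, -0.006, 0.006]
ft_force: [-4.3, 24.7, 3.7]
grip_width: 0.177
grip_force: 20.0
time: 18.8
position: [0.4132, 0.0871, 0.0676]
tool_rot: [-3.134, -0.006, 0.006]
ft_force: [-6.6, 15.0, 6.3]
grip_width: 0.177
grip_force: 20.0
```

```bash
python3 -m handwheel '[[0.01,-0.0005,0.003,0,0,0,0],[0.01,0,0,0,0,0,0]]'
python3 -m handwheel '[[0.01,0.0005,-0.005,0,0,0,0],[0.01,0,0,0,0,0,0]]'
python3 -m handwheel '[[0.045,0,0,0,0,0,0],[0.045,0,0,0,0,0,0],[0.045,0,0,0,0,0,0],[0.045,0,0,0,0,0,0],[0.045,0,0,-0.03,0,0,0],[0.045,0,0,-0.05,0,0,0],[0.045,0,0,-0.05,0,0,0],[0.045,0,0,-0.05,0,0,0],[0.045,0.005,0.02,0,0,0,0],[0.045,0,0,0,0,0,0]]'
python3 - <<'E'
from h import *
c=ctrl.camera_info("wrist");im,d=ctrl.get_image("wrist");im2,_=ctrl.get_image("top")
cv2.imwrite("pics/f.png",np.hstack([cv2.resize(im[:250],(400,179)),cv2.resize(im2[170:290,200:420],(400,179))]) if 0 else np.vstack([im[:245],cv2.resize(im2[160:290,200:420],(560,331),interpolation=2)]))
E
```

```text
time: 19.05
position: [0.4132, 0.0868, 0.0676]
tool_rot: [-3.13, -0.008, 0.004]
ft_force: [-5.7, 21.3, 4.2]
grip_width: 0.173
grip_force: 20.0
time: 19.3
position: [0.4132, 0.0872, 0.0675]
tool_rot: [-3.137, -0.006, 0.007]
ft_force: [-6.6, 9.2, 8.6]
grip_width: 0.177
grip_force: 20.0
time: 20.55
position: [0.4209, 0.0613, 0.2477]
tool_rot: [3.141, -0.004, 0.001]
ft_force: [-0.1, -0.6, -0.8]
grip_width: 0.518
grip_force: 0.0
```

View pics/f.png

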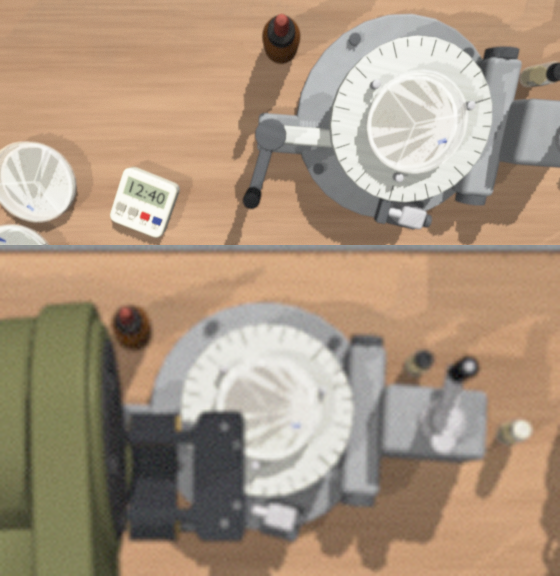

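The lever went rigid under 21 N at about 1.35 rad and points at the robot (knob at (252,197), pivot at (271,133)). The lug is against the stop at (397,212), and the vials and dropper are standing. Handing in.

```bash
python3 -c "
from bench import ctrl
print(ctrl.close_job())"
```

```text
the job is handed in; nothing more can be done
None
```

I turned the crank until the sprung stop pushed back about 6 N above running drag, let it go, swung the clamp lever home against its end stop, and handed the job in; no verdict came back.

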